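Backing batten through a cut-out

TASK

The cable cut-out in the back of the small wall cabinet is to be patched, and the patch needs a batten behind it: take the long batten from the bench (not the short offcut), pass it tilted, one end first and without forcing it, down through the cut-out, and level it inside. Draw it up snug against the underside of the back, lying flat and centred across the cut-out so that both ends lap behind the panel about equally, and finish while still holding it there in the gripper, keeping it pressed up lightly, ready to be screwed. Leave the other things on the bench alone.

Things in the scene. Friction and masses are not known exactly. Their poses are not given: they have to be found in the camera images.
- batten: the long batten, a plain pale wood strip 180 long (its x) x 32 wide (its y) x 18 thick (z), about 55 g, loose, lying flat on the bench beside the cabinet. Origin: centre of its underside. Both ends are alike.
- batten_end_a (a point): centre of the batten's end face at its +x end (90 mm from the middle, 9 mm above its underside)
- batten_end_b (a point): centre of the batten's other end face (-x end)
- cabinet: dark wood wall cabinet without door, face down on the bench, immovable: 350 (its y) x 250 (its x) x 115 high, boards 15 thick. Its back, a pale plywood panel 9 thick, is on top, flush with the boards' edges; the underside of the back is 106 mm above the bench. Inside it is empty down to the bench, 320 (y) x 220 (x). Origin: centre of its underside.
- cutout (a point): centre of the rectangular cut-out, at the level of the back's upper face (115 mm above the bench), same axes as the cabinet. It is in the middle of the back and measures 130 (cabinet y) x 105 (cabinet x). The batten ends along the cabinet's y, lapping 25 mm behind the panel at each end.
- offcut: short offcut of the same strip, 85 x 32 x 18, loose on the bench off one end of the batten; not wanted. Origin: centre of its underside.
- plane: dark iron block plane, 165 x 52, 50 high, loose beyond the work. Origin: centre of its sole.
- driver: screwdriver lying on the bench, 200 long, its handle towards its -x. Origin: on the bench under its middle.
- glue: white glue bottle standing, 54 diameter, 130 high. Origin: centre of its underside.
There are look-alikes about, which are no part of the job. Leave any blue or turquoise look-alike of the batten alone.

How it is judged:
At the end, for the whole second after the job is handed in: The gripper holds the batten still inside the cabinet, pressed up on the back with 0.5 to 35 N, both ends within 5 mm of its underside, flat and parallel to the cut-out's long side within 8 degrees, its middle within 12 mm of the cut-out's middle lengthwise and 18 mm crosswise (z of batten_end_a in the frame of cutout between -0.0235 and -0.0155 m and z of batten_end_b in the frame of cutout between -0.0235 and -0.0155 m and y of batten in the frame of cutout between -0.012 and 0.012 m and x of batten in the frame of cutout between -0.018 and 0.018 m and angle between the x axis of batten and the y axis of cutout, either way round below 0.14 rad and angle between the z axis of batten and the z axis of cutout, either way round below 0.14 rad and contact force between batten and cabinet between 0.5 and 35 N and contact force between the fingers and batten above 1 N and linear speed of batten below 0.02 m/s); the arm keeps its last pose, push and grip.
It fails at once if the batten is forced against the cabinet with more than 60 N (contact force between batten and cabinet above 60 N).
It fails at once if the offcut is moved by more than 25 mm (distance of offcut from where it was at the start of the episode above 0.025 m).
It fails at once if the block plane is moved by more than 25 mm (distance of plane from where it was at the start of the episode above 0.025 m).
It fails at once if the screwdriver is moved by more than 25 mm (distance of driver from where it was at the start of the episode above 0.025 m).
It fails at once if the glue bottle is moved by more than 25 mm or tipped (distance of glue from where it was at the start of the episode above 0.025 m or angle between glue's own z axis and vertical above 0.5 rad).
It also fails if it takes over 58 s, if anything falls off the work surface, if the arm or the gripper's body presses on something with over 40 N, if the wrist force passes 120 N, or if a joint passes its speed limit or range.

ROBOT

A 6-joint arm with a two-finger parallel gripper is mounted at the origin on the work surface. World frame = base frame: x ahead of the robot, y to its left, z up, the work surface at z = 0. Lengths are in m, angles in rad, forces in N, time in s.
With the tool pointing down it reaches from about 0.35 to 0.775 m from the base axis. Payload 7.3 kg.
Tool frame: the origin (TCP) lies at the very end of the fingers, on their centre line; the grasp point (between the pads) lies 19 mm behind it; z points along the fingers, y is the line along which they close (so a half turn about z gives the same grasp; the last joint's range is limited). The gripper opens to 92 mm and grips with 3 to 60 N. Pads are 19 mm wide; open, the fingers measure 130 mm over their backs; the gripper's body (75 mm by 190 mm) begins 47 mm behind the grasp point.
Start: joints at [1.164, 0.342, 1.524, -0, 1.275, -0.146], TCP at [0.135, 0.507, 0.202] pointing down, gripper open.
Joint ranges: [-2.53, 2.53], [-0.77, 2.02], [0.04, 2.7], [-1, 4.14], [0.28, 2.66], [-3.11, 3.11]. Speed limits (rad/s): [2.57, 2.57, 3.14, 3.14, 3.14, 3.14].

INTERFACE

Orientations are given as [roll, pitch, yaw] about the fixed x, y, z axes, in that order (R = Rz(yaw) Ry(pitch) Rx(roll)).
In Python, from cell import * gives the robot as it stands.
- The arm moves only by the tool step_arm, never from a script. Its argument "commands" is a list of rows, each a list of 7 numbers: the opening, from 0 (shut) to 1 (fully open), then the shift along the world's x, y, z in cm, then the turn, a rotation vector about the world's x, y, z in rad. A call has 1 to 5 rows; each row is the pose to reach, as a shift and turn from the pose commanded when the call began; what a row does not reach only later rows make up. A row lasts 1/12 s, in which the tool goes at most 41.7 mm and 7.16 degrees, less where a joint would pass 70% of its speed; a pose out of reach is approached as far as the arm can. A call with a gripper value outside its range is refused whole. The fingers move at their own pace and stop on an object; "grip_force" is the grip in N (left out, the last holds). Time passes only in rows, so rows that repeat a pose let the fingers close. It gives the time, the measured TCP pose, the force, the opening and the grip force at its end, in the units of the state.
- observe(): the state, without advancing time (a new reading comes with each control period).
- read_camera(name): name is "side" or "top" or "wrist"; returns the picture (420x560x3 uint8, red, green, blue); there is no depth.
- camera_model(name): a dict with "vfov" (degrees; the focal length in pixels is half the picture's height over the tangent of half this angle, whatever the lens; pixels are square), "cx", "cy" (the principal point, pixels), "world_to_cam" (4x4, takes a point from world to camera coordinates). Camera axes: x right, y up, looking along -z (the intrinsics and any distortion apply to the point x, -y, -z); pixel columns grow to the right and rows downward; lengths in m; the calibration is good to about 2 mm. The wrist camera is an equidistant fisheye: a pixel r from the principal point sees the ray r / f radians off the axis. A picture is of the moment at which its call begins: read the wrist's pose just before it. camera_model takes no time and is no camera call; for the wrist camera it gives the pose at the moment of the call.
- hand_in(): hands the job in; it is judged then, once.
The state is a dict: "time": time; "qpos": joint angles; "qvel": joint speeds; "joint_efforts": joint torques, N m; "tool_pos": TCP position; "tool_rot": TCP orientation; "contact_force": force on the tool from outside, world axes, zero at the start; "torque": the same for the moment, N m; "opening": finger opening in m; "grip_force": force on a finger pad.
Only numpy, scipy, OpenCV 4.12 (cv2) and the standard library are available. Lean on these libraries where they do the work, as an engineer would, in place of code of your own. Each camera call takes 0.05 s, during which the arm holds its last target. There are 200 camera calls.

## Working session

There is one attempt and no reset: what is moved stays moved. The work goes in short steps, Python scripts to look and compute and a tool call to move; the robot and the scene stay as the last step left them, time stands still between calls to the robot, and variables do not carry over. Pictures are saved under pics/ and viewed, at most 10 in all, crops included, and the job is handed in when it is done.

Besides the shell and the picture viewer there is one more tool, called after "Request:" by a JSON object that holds its "op" and its "data". step_arm: Moves the arm, as the interface text tells. Its arguments: {"type":"object","properties":{"commands":{"type":"array"},"grip_force":{"type":"number"}},"required":["commands"]}

```bash
mkdir -p pics
cat > h.py <<'E'
from cell import *
import numpy as np, cv2
from scipy.spatial.transform import Rotation as R
def px(name,u,v,z,m=None):
    m=m or camera_model(name); f=210/np.tan(np.radians(m["vfov"]/2))
    T=np.array(m["world_to_cam"]); x=(u-m["cx"])/f; y=(v-m["cy"])/f
    if name=="wrist":
        r=np.hypot(x,y); d=np.array([x/r*np.sin(r),-y/r*np.sin(r),-np.cos(r)]) if r>1e-9 else np.array([0,0,-1.])
    else: d=np.array([x,-y,-1.])
    d=T[:3,:3].T@d; c=-T[:3,:3].T@T[:3,3]
    return c+d*(z-c[2])/d[2]
def save(name,fn):
    cv2.imwrite("pics/"+fn,cv2.resize(read_camera(name)[:,:,::-1],(800,600),interpolation=cv2.INTER_CUBIC))
E
python3 - <<'E'
from h import *
print({k:v for k,v in observe().items()})
for n in("top","side"):
    m=camera_model(n);print(n,m); save(n,n+"1.png")
E
```

```text
{'time': 0.0, 'qpos': array([ 1.16405235e+00,  3.42750082e-01,  1.52499518e+00, -2.94120977e-05,
        1.27544261e+00, -1.45997952e-01]), 'qvel': array([ 0.00077115,  0.00111608,  0.00080714,  0.00087641,  0.00071276,
       -0.00028392]), 'joint_efforts': array([ 5.28597193e-04, -4.31254184e+01, -2.44214594e+01,  7.18453154e-02,
        5.60741080e-02, -1.41534629e-04]), 'tool_pos': array([0.13515209, 0.50683832, 0.20133844]), 'tool_rot': array([-3.14001031e+00, -2.04246571e-04,  2.88085505e+00]), 'contact_force': array([ 0.42587363,  0.51478939, -0.55230147]), 'torque': array([ 0.02075705, -0.03589733,  0.00254754]), 'grip_force': 0.0, 'opening': 0.09150789970839907}
top {'vfov': 57.97744870621869, 'cx': 285.4604782662004, 'cy': 208.82210334723194, 'world_to_cam': array([[-0.01152432, -0.99992133,  0.00495299,  0.23967834],
       [ 0.99745591, -0.01114714,  0.07040921, -0.52559468],
       [-0.07034846,  0.00575181,  0.9975059 , -1.07168606],
       [ 0.        ,  0.        ,  0.        ,  1.        ]])}
side {'vfov': 45.02567139928722, 'cx': 279.03209096778886, 'cy': 209.02503029437838, 'world_to_cam': array([[ 0.79428438, -0.60729652, -0.01741441, -0.29367552],
       [ 0.41132138,  0.51643078,  0.75107521, -0.41854445],
       [-0.44713202, -0.60373023,  0.65998694, -1.16754344],
       [ 0.        ,  0.        ,  0.        ,  1.        ]])}
```

View pics/top1.png

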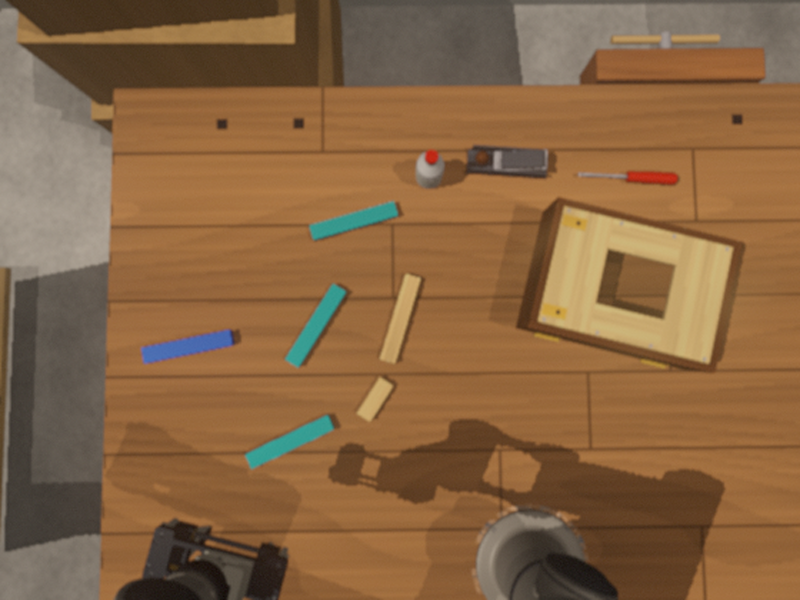

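View pics/side1.png

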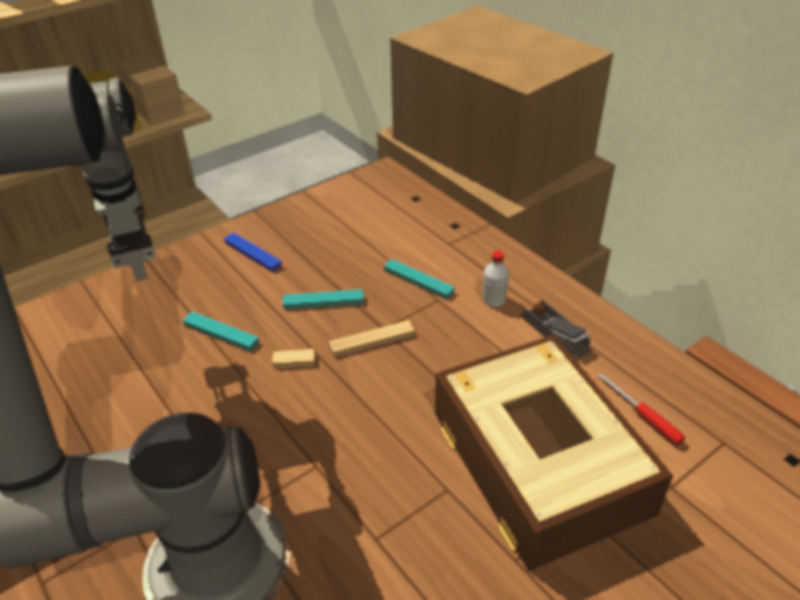

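The top view shows the pale batten around (400,318), the offcut at (375,398), and the cut-out around (637,283). I'll enlarge those two areas to get the corners.

Run:
```python
from h import *
I=read_camera("top")[:,:,::-1]
a=cv2.resize(I[185:300,240:310],None,fx=5,fy=5,interpolation=cv2.INTER_CUBIC)
b=cv2.resize(I[160:240,405:485],None,fx=5,fy=5,interpolation=cv2.INTER_CUBIC)
c=np.zeros((600,800,3),np.uint8);c[:575,:350]=a;c[:400,360:760]=b
cv2.imwrite("pics/crop.png",c)
```

```text
(no output)
```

View pics/crop.png

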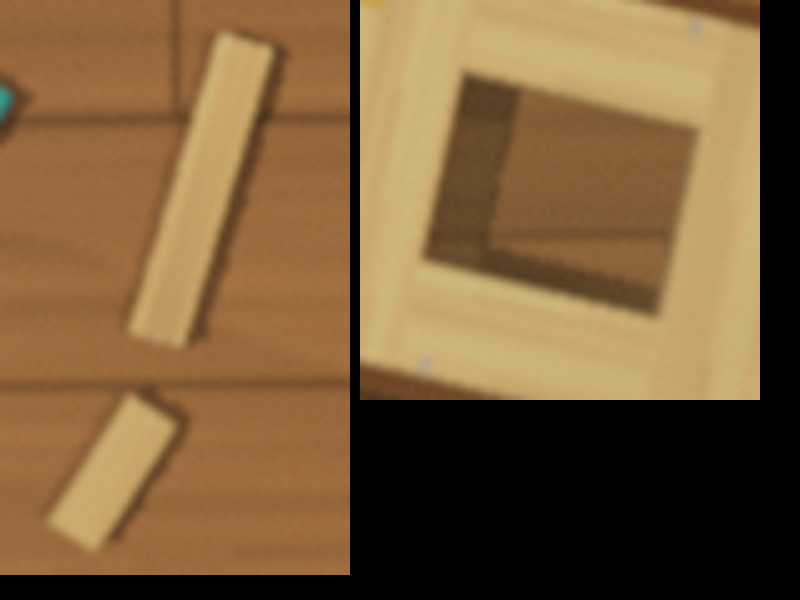

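The crop shows the batten top corners at (218,33), (274,48), (187,348), (130,330). The cut-out corners are at (464,74), (697,130), (660,314), (424,260).

Run:
```python
from h import *
def q(c,ox,oy,x0,z): return np.array([px("top",ox+(u-x0+.5)/5-.5,oy+(v+.5)/5-.5,z) for u,v in c])
B=q([(218,33),(274,48),(187,348),(130,330)],240,185,0,.018)
C=q([(464,74),(697,130),(660,314),(424,260)],405,160,360,.115)
for P in(B,C):
    print(P.round(4),P.mean(0).round(4)); 
    e=P[0]+P[1]-P[2]-P[3]; f=P[0]+P[3]-P[1]-P[2]
    print(np.linalg.norm(e)/2,np.linalg.norm(f)/2,np.arctan2(e[1],e[0]),np.arctan2(f[1],f[0]))
s=observe();print(R.from_euler('xyz',s["tool_rot"]).as_matrix().round(3))
```

```text
[[0.5793 0.2396 0.018 ]
 [0.5702 0.2074 0.018 ]
 [0.3989 0.2593 0.018 ]
 [0.4095 0.2917 0.018 ]] [0.4895 0.2495 0.018 ]
0.17831985487667876 0.03375493373629641 -0.29573794278402254 1.2756305113432571
[[ 0.6084 -0.1362  0.115 ]
 [ 0.5773 -0.2581  0.115 ]
 [ 0.4806 -0.2342  0.115 ]
 [ 0.5103 -0.1115  0.115 ]] [ 0.5441 -0.185   0.115 ]
0.10041308719365065 0.12605539982675326 -0.2444627636028755 1.3272372359913363
[[-0.966  0.258 -0.   ]
 [ 0.258  0.966 -0.001]
 [ 0.    -0.001 -1.   ]]
```

Request:
{"op": "step_arm", "data": {"commands": [[0.65,3.5,-2.5,-0.5,0,0,0],[0.65,7,-5,-1,0,0,0],[0.65,10.5,-7.5,-1.5,0,0,0],[0.65,14,-10,-2,0,0,0],[0.65,17.5,-12.5,-2.5,0,0,-0.035]], "grip_force": 25}}

```text
time: 0.57
tool_pos: [0.3048, 0.3856, 0.1777]
tool_rot: [-3.142, -0.0, 2.847]
contact_force: [0.8, 0.7, -0.4]
opening: 0.0637
grip_force: 0.0
```

Request:
{"op": "step_arm", "data": {"commands": [[0.65,3.5,-2.6,-0.5,0,0,0],[0.65,7,-5.2,-1,0,0,0],[0.65,10.5,-7.8,-1.5,0,0,0],[0.65,14,-10.5,-2,0,0,0],[0.65,17.9,-13.2,-2.5,0,0,0]]}}

```text
time: 0.98
tool_pos: [0.4713, 0.2621, 0.1542]
tool_rot: [-3.141, -0.001, 2.846]
contact_force: [1.4, 0.5, 0.4]
opening: 0.0597
grip_force: 0.0
```

Request:
{"op": "step_arm", "data": {"commands": [[0.65,0,0,0,0,0,0],[0.65,0,0,0,0,0,0],[0.65,0,0,0,0,0,0]]}}

```text
time: 1.23
tool_pos: [0.4696, 0.2638, 0.1542]
tool_rot: [-3.141, -0.001, 2.845]
contact_force: [0.8, 0.6, -0.0]
opening: 0.0596
grip_force: 0.0
```

Run:
```python
from h import *
s=observe();print(s["time"],s["tool_pos"],s["tool_rot"],s["contact_force"],s["qpos"]); m=camera_model("wrist");print(m)
import pickle;pickle.dump(m,open("w1.p","wb"));save("wrist","w1.png")
```

```text
1.2333 [0.46964422 0.26379145 0.15421408] [-3.14117301e+00 -1.27012056e-03  2.84495493e+00] [ 0.82234101  0.55879427 -0.04082508] [ 3.69162801e-01  4.10052147e-01  1.55920269e+00  4.92891753e-04
  1.17359592e+00 -9.05187019e-01]
{'vfov': 65.70646984690485, 'cx': 274.0898746727147, 'cy': 208.53990971722027, 'world_to_cam': array([[ 2.91612289e-01,  9.56536371e-01, -6.65745752e-04,
        -3.88850919e-01],
       [-9.11961983e-01,  2.77813096e-01, -3.01902675e-01,
         3.78621547e-01],
       [-2.88595936e-01,  8.86456648e-02,  9.53338519e-01,
        -2.34683393e-01],
       [ 0.00000000e+00,  0.00000000e+00,  0.00000000e+00,
         1.00000000e+00]])}
```

View pics/w1.png

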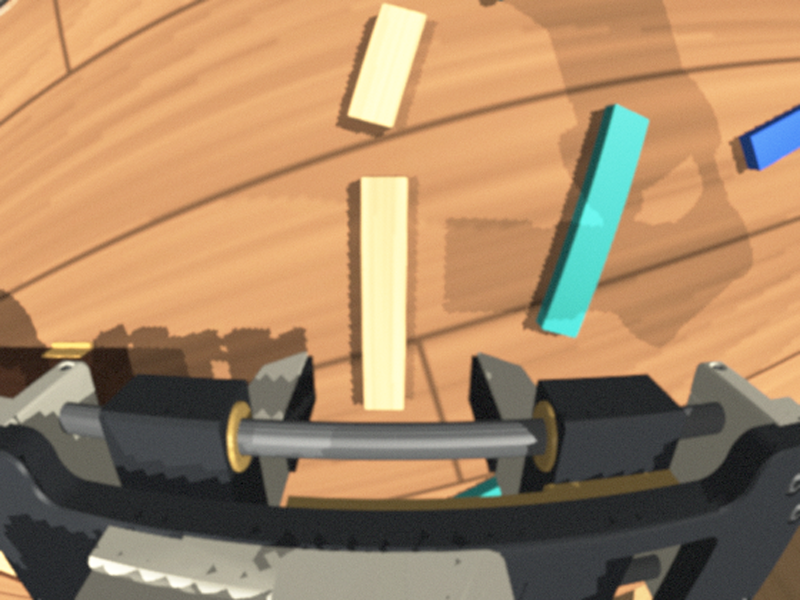

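The wrist view shows the batten's top face from (362,178)/(408,178) to (404,409)/(361,409), aligned with the fingers. The near end is just ahead of the rod.

Run:
```python
from h import *
import pickle;m=pickle.load(open("w1.p","rb"))
P=np.array([px("wrist",(u+.5)*.7-.5,(v+.5)*.7-.5,.018,m) for u,v in[(362,178),(408,178),(404,409),(361,409)]])
print(P.round(4),P.mean(0).round(4)); a=P[3]+P[2]-P[0]-P[1]; print(np.linalg.norm(a)/2,np.arctan2(a[1],a[0]))
```

```text
[[0.3996 0.2635 0.018 ]
 [0.4088 0.2935 0.018 ]
 [0.5793 0.2401 0.018 ]
 [0.5695 0.2072 0.018 ]] [0.4893 0.2511 0.018 ]
0.1788084583148011 -0.3115005205935658
```

Request:
{"op": "step_arm", "data": {"commands": [[0.65,1,-0.7,-3,0,0,-0.007],[0.65,2,-1.3,-6.5,0,0,-0.007],[0.65,2,-1.3,-10,0,0,-0.007],[0.65,2,-1.3,-13,0,0,-0.007],[0.65,2,-1.3,-14,0,0,-0.007]]}}

```text
time: 1.7
tool_pos: [0.4865, 0.2511, 0.0109]
tool_rot: [-3.138, -0.006, 2.841]
contact_force: [-0.1, 0.0, -1.3]
opening: 0.0601
grip_force: 0.0
```

Request:
{"op": "step_arm", "data": {"commands": [[0.65,0,0,0,0,0,0],[0.65,0,0,0,0,0,0]]}}

```text
time: 1.87
tool_pos: [0.4901, 0.2519, 0.0156]
tool_rot: [3.141, 0.001, 2.84]
contact_force: [-0.2, 1.2, 0.3]
opening: 0.0594
grip_force: 0.0
```

Request:
{"op": "step_arm", "data": {"commands": [[0.65,0,-0.1,-0.4,0,0,0],[0.65,0,-0.1,-0.8,0,0,0],[0.65,0,-0.1,-1.1,0,0,0],[0.65,0,-0.1,-1.2,0,0,0],[0.65,0,-0.1,-1.2,0,0,0]]}}

```text
time: 2.28
tool_pos: [0.4902, 0.2498, 0.0028]
tool_rot: [3.141, 0.0, 2.839]
contact_force: [-0.7, 0.9, 0.2]
opening: 0.0598
grip_force: 0.0
```

Request:
{"op": "step_arm", "data": {"commands": [[0.2,0,0,0,0,0,0],[0.2,0,0,0,0,0,0],[0.2,0,0,0,0,0,0],[0.2,0,0,0,0,0,0],[0.2,0,0,0,0,0,0]], "grip_force": 40}}

```text
time: 2.7
tool_pos: [0.4902, 0.2499, 0.0027]
tool_rot: [3.141, 0.0, 2.839]
contact_force: [0.2, -0.0, 0.2]
opening: 0.031
grip_force: 0.0
```

Request:
{"op": "step_arm", "data": {"commands": [[0.1,0,0,0,0,0,0],[0.1,0,0,0,0,0,0],[0.1,0,0,0.5,0,0,0],[0.1,0,0,1.5,0,0,0],[0.1,0,0,3,0,0,0]]}}

```text
time: 3.12
tool_pos: [0.4894, 0.2496, 0.0326]
tool_rot: [-3.14, -0.002, 2.839]
contact_force: [0.6, -0.8, 0.7]
opening: 0.0092
grip_force: 0.0
```

Request:
{"op": "step_arm", "data": {"commands": [[0.1,0,0,3,0,0,0],[0.1,0,0,6,0,0,0],[0.1,0,0,9,0,0,0],[0.1,0,0,12,0,0,0],[0.1,0,0,15.5,0,0,0]]}}

```text
time: 3.53
tool_pos: [0.4894, 0.2496, 0.1895]
tool_rot: [-3.141, -0.0, 2.839]
contact_force: [1.6, 0.4, 0.1]
opening: 0.0091
grip_force: 0.0
```

The fingers closed on nothing, so I'll look.

Run:
```python
from h import *
m=camera_model("wrist");import pickle;pickle.dump(m,open("w2.p","wb"));a=cv2.resize(read_camera("wrist"),(540,405));b=cv2.resize(read_camera("top")[180:300,220:400],None,fx=3,fy=3)
c=np.zeros((600,800,3),np.uint8);c[:300,:400]=cv2.resize(a,(400,300));c[:267,400:]=cv2.resize(b,(400,267));
s=read_camera("side")[130:330,130:400];c[300:596,400:]=cv2.resize(s,(400,296))
cv2.imwrite("pics/m2.png",c[:,:,::-1])
```

```text
(no output)
```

View pics/m2.png

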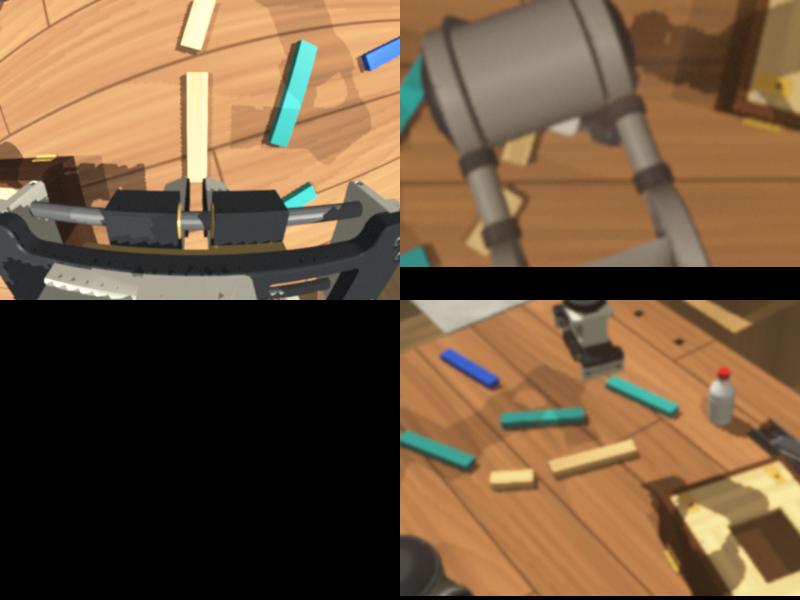

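The batten is still on the bench at (197,125) in the wrist tile, and nothing is gripped. I'll check whether it shifted.

Run:
```python
from h import *
import pickle;m=pickle.load(open("w2.p","rb"))
P=np.array([px("wrist",u*1.4,v*1.4,.018,m) for u,v in[(187,72),(209,72),(207,180),(188,180)]])
print(P.round(4)); s=observe();print(s["time"],s["tool_pos"])
```

```text
[[0.3986 0.2637 0.018 ]
 [0.4084 0.2952 0.018 ]
 [0.5764 0.2419 0.018 ]
 [0.5668 0.2113 0.018 ]]
3.6833 [0.49172887 0.25047679 0.19163683]
```

Request:
{"op": "step_arm", "data": {"commands": [[0.7,0,0,-3,0,0,0],[0.7,0,0,-6,0,0,0],[0.7,0,0,-9,0,0,0],[0.7,0,0,-11,0,0,0],[0.7,0,0,-12,0,0,0]]}}

```text
time: 4.1
tool_pos: [0.4877, 0.249, 0.0642]
tool_rot: [-3.138, -0.005, 2.839]
contact_force: [0.2, -0.2, 0.2]
opening: 0.0379
grip_force: 0.0
```

Request:
{"op": "step_arm", "data": {"commands": [[0.7,0,0,0,0,0,0],[0.7,0,0,0,0,0,0],[0.7,0,0,0,0,0,0],[0.7,0,0,0,0,0,0],[0.7,0,0,0,0,0,0]]}}

```text
time: 4.52
tool_pos: [0.4909, 0.2501, 0.0689]
tool_rot: [3.14, 0.002, 2.839]
contact_force: [0.7, -0.5, 0.2]
opening: 0.0638
grip_force: 0.0
```

Request:
{"op": "step_arm", "data": {"commands": [[0.7,0,0,-2.5,0,0,0],[0.7,0,0,-4.5,0,0,0],[0.7,0,0,-6,0,0,0],[0.7,0,0,-6.5,0,0,0],[0.7,0,0,-6.7,0,0,0]]}}

```text
time: 4.93
tool_pos: [0.4899, 0.2498, 0.0003]
tool_rot: [-3.141, -0.001, 2.839]
contact_force: [0.2, 1.2, 0.1]
opening: 0.0642
grip_force: 0.0
```

Request:
{"op": "step_arm", "data": {"commands": [[0,0,0,0,0,0,0],[0,0,0,0,0,0,0],[0,0,0,0,0,0,0],[0,0,0,0,0,0,0],[0,0,0,0,0,0,0]], "grip_force": 40}}

```text
time: 5.35
tool_pos: [0.4905, 0.25, 0.0013]
tool_rot: [3.141, 0.001, 2.839]
contact_force: [0.3, -0.1, 0.3]
opening: 0.0356
grip_force: 0.0
```

Request:
{"op": "step_arm", "data": {"commands": [[0,0,0,0,0,0,0],[0,0,0,0,0,0,0],[0,0,0,0,0,0,0],[0,0,0,0,0,0,0]]}}

```text
time: 5.68
tool_pos: [0.4902, 0.2499, 0.0006]
tool_rot: [3.142, 0.0, 2.839]
contact_force: [-0.6, -0.4, -0.7]
opening: 0.0088
grip_force: 0.0
```

Run:
```python
from h import *
a=read_camera("side")[150:300,150:350];b=read_camera("wrist")
c=np.zeros((600,800,3),np.uint8);c[:300,:400]=cv2.resize(a,(400,300),interpolation=cv2.INTER_CUBIC);c[300:,:400]=cv2.resize(b,(400,300));c[:600,400:]=cv2.resize(b[180:380,200:333],(400,600))
cv2.imwrite("pics/m3.png",c[:,:,::-1])
m=camera_model("side");T=np.array(m["world_to_cam"]);f=210/np.tan(np.radians(m["vfov"]/2))
p=T@np.r_[observe()["tool_pos"],1];u=m["cx"]-f*p[0]/p[2];v=m["cy"]+f*p[1]/p[2];print((u-150)*2,(v-150)*2)
m=camera_model("wrist");T=np.array(m["world_to_cam"]);f=210/np.tan(np.radians(m["vfov"]/2))
p=T@np.r_[observe()["tool_pos"],1];th=np.arctan2(np.hypot(p[0],p[1]),-p[2]);r=f*th/np.hypot(p[0],p[1]);u=m["cx"]+r*p[0];v=m["cy"]-r*p[1];print(u,v,400+(u-200)*3,(v-180)*3)
```

```text
221.08354224546554 175.7004141117826
274.5913598748599 245.73373356884662 623.7740796245797 197.20120070653985
```

View pics/m3.png

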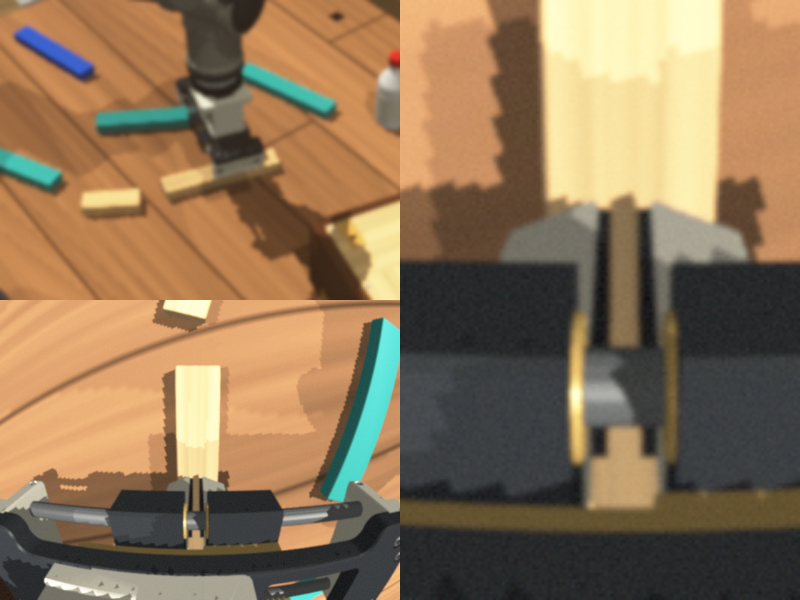

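The side and wrist views show the closed fingertips resting just above the batten's top (side tile about (225,170)), not beside it. So the real tips sit higher than the reported TCP says. I'll open and feel downwards in small steps.

Request:
{"op": "step_arm", "data": {"commands": [[0.6,0,0,0,0,0,0],[0.6,0,0,0,0,0,0],[0.6,0,0,0,0,0,0],[0.6,0,0,0,0,0,0],[0.6,0,0,0,0,0,0]]}}

```text
time: 6.2
tool_pos: [0.4901, 0.2499, 0.0006]
tool_rot: [3.141, -0.0, 2.839]
contact_force: [0.0, 0.6, 0.2]
opening: 0.0308
grip_force: 0.0
```

Request:
{"op": "step_arm", "data": {"commands": [[0.6,0,0,0,0,0,0],[0.6,0,0,0,0,0,0],[0.6,0,0,0,0,0,0],[0.6,0,0,-0.2,0,0,0],[0.6,0,0,-0.3,0,0,0]]}}

```text
time: 6.62
tool_pos: [0.4901, 0.2498, -0.0026]
tool_rot: [3.142, -0.0, 2.839]
contact_force: [0.3, -0.2, -0.4]
opening: 0.0547
grip_force: 0.0
```

Request:
{"op": "step_arm", "data": {"commands": [[0.6,0,0,-0.1,0,0,0],[0.6,0,0,-0.2,0,0,0],[0.6,0,0,-0.3,0,0,0]]}}

```text
time: 6.87
tool_pos: [0.4901, 0.2499, -0.0055]
tool_rot: [3.142, -0.0, 2.839]
contact_force: [0.3, 0.2, 0.7]
opening: 0.0551
grip_force: 0.0
```

Request:
{"op": "step_arm", "data": {"commands": [[0.6,0,0,-0.15,0,0,0],[0.6,0,0,-0.3,0,0,0],[0.6,0,0,-0.45,0,0,0]]}}

```text
time: 7.12
tool_pos: [0.4902, 0.2498, -0.01]
tool_rot: [3.142, 0.0, 2.839]
contact_force: [0.4, -0.0, -0.8]
opening: 0.055
grip_force: 0.0
```

Request:
{"op": "step_arm", "data": {"commands": [[0.6,0,0,-0.15,0,0,0],[0.6,0,0,-0.3,0,0,0],[0.6,0,0,-0.3,0,0,0]]}}

```text
time: 7.37
tool_pos: [0.49, 0.2498, -0.0132]
tool_rot: [-3.141, -0.0, 2.839]
contact_force: [-0.1, -0.2, -0.3]
opening: 0.0551
grip_force: 0.0
```

Request:
{"op": "step_arm", "data": {"commands": [[0.6,0,0,-0.15,0,0,0],[0.6,0,0,-0.3,0,0,0],[0.6,0,0,-0.3,0,0,0]]}}

```text
time: 7.62
tool_pos: [0.49, 0.2498, -0.0162]
tool_rot: [-3.141, -0.0, 2.839]
contact_force: [0.5, -0.1, -0.3]
opening: 0.0555
grip_force: 0.0
```

Request:
{"op": "step_arm", "data": {"commands": [[0.6,0,0,-0.15,0,0,0],[0.6,0,0,-0.25,0,0,0],[0.6,0,0,-0.25,0,0,0]]}}

```text
time: 7.87
tool_pos: [0.49, 0.2498, -0.0186]
tool_rot: [-3.141, -0.0, 2.839]
contact_force: [-0.3, 0.4, 0.4]
opening: 0.0547
grip_force: 0.0
```

Request:
{"op": "step_arm", "data": {"commands": [[0.6,0,0,-0.1,0,0,0],[0.6,0,0,-0.2,0,0,0],[0.6,0,0,-0.2,0,0,0]]}}

```text
time: 8.12
tool_pos: [0.49, 0.2498, -0.0206]
tool_rot: [-3.142, -0.0, 2.839]
contact_force: [-0.3, 0.8, -0.2]
opening: 0.0552
grip_force: 0.0
```

Request:
{"op": "step_arm", "data": {"commands": [[0.6,0,0,-0.1,0,0,0],[0.6,0,0,-0.2,0,0,0],[0.6,0,0,-0.2,0,0,0]]}}

```text
time: 8.37
tool_pos: [0.49, 0.2498, -0.0226]
tool_rot: [-3.141, -0.0, 2.839]
contact_force: [0.2, -0.7, 0.5]
opening: 0.0546
grip_force: 0.0
```

Request:
{"op": "step_arm", "data": {"commands": [[0.6,0,0,-0.1,0,0,0],[0.6,0,0,-0.2,0,0,0],[0.6,0,0,-0.2,0,0,0]]}}

```text
time: 8.62
tool_pos: [0.4902, 0.2499, -0.0244]
tool_rot: [3.141, 0.0, 2.839]
contact_force: [0.5, 0.8, -0.3]
opening: 0.0549
grip_force: 0.0
```

Request:
{"op": "step_arm", "data": {"commands": [[0.6,0,0,-0.1,0,0,0],[0.6,0,0,-0.2,0,0,0],[0.6,0,0,-0.2,0,0,0]]}}

```text
time: 8.87
tool_pos: [0.4903, 0.2499, -0.0245]
tool_rot: [3.141, 0.001, 2.839]
contact_force: [-4.9, -2.3, 17.6]
opening: 0.0548
grip_force: 8.9
```

Run:
```python
from h import *
a=read_camera("side")[190:270,210:320];b=read_camera("wrist")
c=np.zeros((600,800,3),np.uint8);c[:300,:400]=cv2.resize(a,(400,300),interpolation=cv2.INTER_CUBIC);c[300:,:400]=cv2.resize(b,(400,300));c[:600,400:]=cv2.resize(b[180:380,200:333],(400,600))
cv2.imwrite("pics/m4.png",c[:,:,::-1])
s=observe();print(s["qpos"],s["tool_pos"],s["contact_force"])
```

```text
[ 3.32170767e-01  6.63649114e-01  1.70148075e+00 -8.37009812e-05
  7.75543545e-01 -9.35948852e-01] [ 0.49027082  0.24991648 -0.02451274] [-5.18771508 -1.87572659 17.89618786]
```

View pics/m4.png

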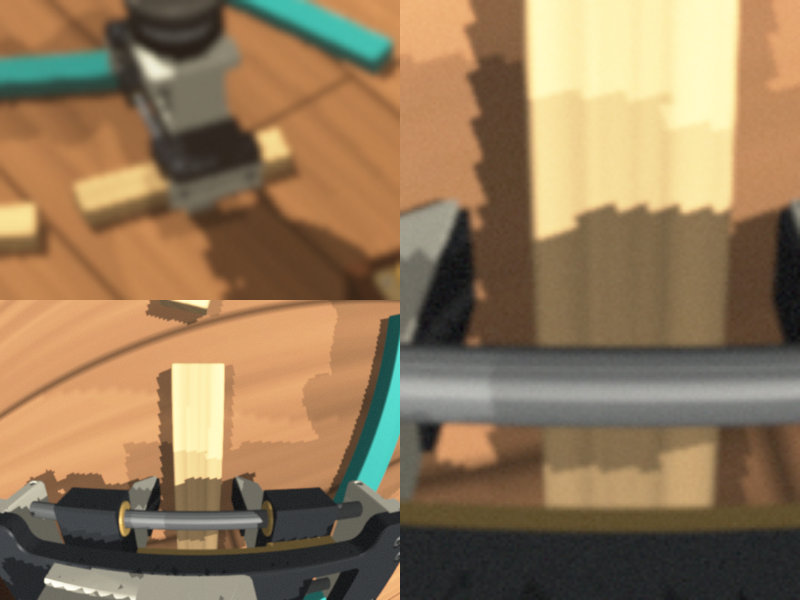

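The views show the open fingers now beside the batten, with the contact force at reported z ≈ −0.0243 being the bench. So the real tips are about 24 mm shorter than the reported TCP. I'll grip about 35 mm off-centre, towards the far end that stays high, with the tips 6 mm off the bench.

Request:
{"op": "step_arm", "data": {"commands": [[0.6,0,0,0.4,0,0,0],[0.6,1,-0.3,0.8,0,0,0],[0.6,2,-0.6,0.8,0,0,0],[0.6,3.2,-0.9,0.8,0,0,0],[0.6,3.3,-0.9,0.8,0,0,0]]}}

```text
time: 9.38
tool_pos: [0.5264, 0.2401, -0.0182]
tool_rot: [3.14, 0.003, 2.837]
contact_force: [0.3, -0.2, -0.0]
opening: 0.0555
grip_force: 0.0
```

Request:
{"op": "step_arm", "data": {"commands": [[0,0,0,0,0,0,0],[0,0,0,0,0,0,0],[0,0,0,0,0,0,0],[0,0,0,0,0,0,0],[0,0,0,0,0,0,0]], "grip_force": 40}}

```text
time: 9.8
tool_pos: [0.5227, 0.241, -0.0185]
tool_rot: [-3.141, -0.0, 2.839]
contact_force: [0.4, 0.1, -0.3]
opening: 0.0314
grip_force: 40.0
```

Request:
{"op": "step_arm", "data": {"commands": [[0,0,0,0,0,0,0],[0,0,0,0,0,0,0],[0,0,0,0,0,0,0]]}}

```text
time: 10.05
tool_pos: [0.523, 0.2409, -0.0184]
tool_rot: [3.142, -0.0, 2.839]
contact_force: [0.3, 0.0, -0.1]
opening: 0.0317
grip_force: 40.0
```

Request:
{"op": "step_arm", "data": {"commands": [[0,0,0,2,0,0,0],[0,0,0,5.5,0,0,0],[0,0,0,9,0,0,0],[0,0,0,12.5,0,0,0],[0,0,0,16,0,0,0]]}}

```text
time: 10.47
tool_pos: [0.5228, 0.2408, 0.1432]
tool_rot: [-3.142, -0.0, 2.839]
contact_force: [1.6, 0.3, 0.2]
opening: 0.0316
grip_force: 40.0
```

Request:
{"op": "step_arm", "data": {"commands": [[0,0,0,2.5,0,0,0],[0,0,0,5,0,0,0],[0,0,0,5,0,0,0],[0,0,0,5,0,0,0]]}}

```text
time: 10.8
tool_pos: [0.5237, 0.2411, 0.1929]
tool_rot: [3.14, 0.003, 2.839]
contact_force: [0.1, 0.1, -0.6]
opening: 0.0313
grip_force: 40.0
```

Run:
```python
from h import *
s=observe();m=camera_model("side");I=cv2.resize(read_camera("side")[:,:,::-1],None,fx=5,fy=5,interpolation=cv2.INTER_CUBIC)
T=np.array(m["world_to_cam"]);f=210/np.tan(np.radians(m["vfov"]/2));M=R.from_euler('xyz',s["tool_rot"]).as_matrix()
def pr(l):
    p=T@np.r_[s["tool_pos"]+M@np.array(l),1];return np.array([m["cx"]-f*p[0]/p[2]+.5,m["cy"]+f*p[1]/p[2]+.5])*5
for d,c in((.066,(0,0,255)),(.090,(0,255,0))):
    q=np.array([pr((a*.0375,b*.095,-d)) for a,b in((1,1),(1,-1),(-1,-1),(-1,1))]).astype(int);cv2.polylines(I,[q],True,c,2)
for d in(0,.0243): cv2.circle(I,tuple(pr((0,0,-d)).astype(int)),5,(255,0,255) if d else (255,255,0),-1)
c=pr((0,0,-.05)).astype(int);x,y=max(0,c[0]-400),max(0,c[1]-300);print(x,y,s["time"],s["opening"],s["tool_pos"],s["contact_force"])
cv2.imwrite("pics/s5.png",I[y:y+600,x:x+800])
```

```text
945 558 10.8 0.031283510747135694 [0.52369725 0.24107136 0.19292459] [ 0.14640066  0.07250316 -0.61755568]
```

View pics/s5.png

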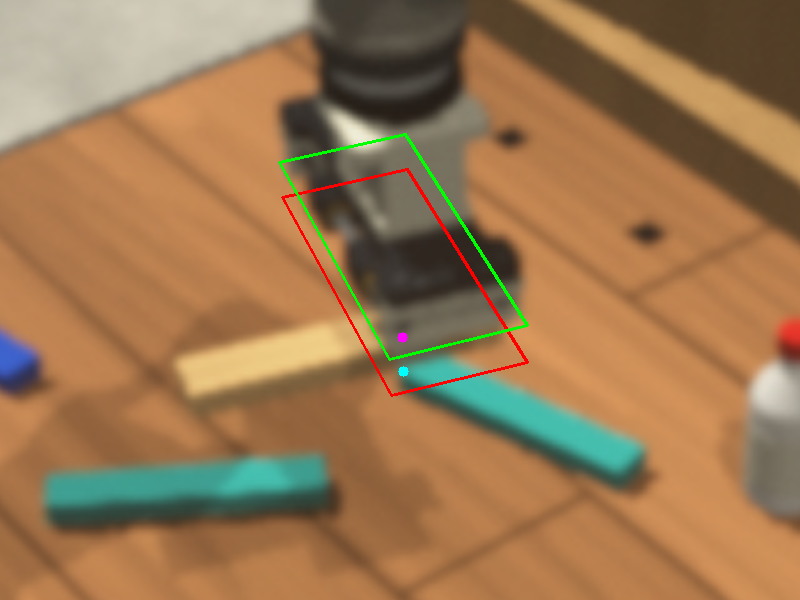

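The batten is held level. The green outline matches the gripper body's lower edge, so the whole gripper sits about 24 mm up the tool axis from the reported TCP. Next I'll work out the waypoints.

```bash
cat > wp.py <<'E'
from h import *
a=-.244; ex=np.array([np.cos(a),np.sin(a),0]); ey=np.array([-np.sin(a),np.cos(a),0]); C=np.array([.5441,-.185,0])
R0=R.from_euler('xyz',[np.pi,0,1.327])
def pose(y,z,th,x=0):
    r=R.from_rotvec(-ex*np.radians(th))*R0
    return C+x/1e3*ex+y/1e3*ey+[0,0,z/1e3]+.0184*r.as_matrix()[:,2], r
W=dict(W0=(-66,190,25),W1=(-66,128,25),W2=(-40,118,22),W3=(-20,107,20),W4a=(-5,103,19),W4=(-5,92,17),W5=(-5,77,8),W6=(-5,77,0),W7=(-35,77,0),W8=(-35,88,0))
def now():
    s=observe();r=R.from_euler('xyz',s["tool_rot"]);d=s["tool_pos"]-.0184*r.as_matrix()[:,2]-C
    return dict(t=s["time"],xg=d@ex*1e3,yg=d@ey*1e3,zg=d[2]*1e3,rel=((r*R0.inv()).as_rotvec()@np.array([ex,ey,[0,0,1]]).T*57.3).round(2),F=s["contact_force"].round(1),op=s["opening"])
E
python3 - <<'E'
from wp import *
s=observe();p,r=s["tool_pos"],R.from_euler('xyz',s["tool_rot"])
print(((pose(*W["W0"])[0]-p)*100).round(2))
P,Q=pose(*W["W0"])
print((Q*R0.inv()).as_rotvec().round(3))
for k in W:
    p2,r2=pose(*W[k]); print(k,((p2-P)*100).round(2),(r2*Q.inv()).as_rotvec().round(3)); P,Q=p2,r2
E
```

```text
[  0.35 -49.74  -1.8 ]
[-0.423  0.105 -0.   ]
W0 [0. 0. 0.] [0. 0. 0.]
W1 [ 0.   0.  -6.2] [0. 0. 0.]
W2 [ 0.65  2.61 -1.04] [ 0.051 -0.013  0.   ]
W3 [ 0.5   2.   -1.12] [ 0.034 -0.008 -0.   ]
W4a [ 0.37  1.48 -0.41] [ 0.017 -0.004 -0.   ]
W4 [ 0.01  0.06 -1.12] [ 0.034 -0.008  0.   ]
W5 [ 0.07  0.27 -1.56] [ 0.152 -0.038  0.   ]
W6 [ 0.06  0.25 -0.02] [ 0.135 -0.034  0.   ]
W7 [-0.72 -2.91  0.  ] [0. 0. 0.]
W8 [0.  0.  1.1] [0. 0. 0.]
```

Request:
{"op": "step_arm", "data": {"commands": [[0,0.1,-3,1,0,0,-0.12],[0,0.1,-6.5,2,0,0,-0.24],[0,0.1,-10,3,0,0,-0.36],[0,0.1,-13.5,4,0,0,-0.48],[0,0.1,-17,4,0,0,-0.6]]}}

```text
time: 11.27
tool_pos: [0.5239, 0.0695, 0.2316]
tool_rot: [-3.141, -0.0, 2.233]
contact_force: [0.1, -0.6, -0.5]
opening: 0.0313
grip_force: 40.0
```

Request:
{"op": "step_arm", "data": {"commands": [[0,0,-3.5,0,0,0,-0.12],[0,0.1,-7,0,0,0,-0.24],[0,0.1,-10.5,0,0,0,-0.36],[0,0.2,-14,0,0,0,-0.48],[0,0.2,-17.5,0,0,0,-0.6]]}}

```text
time: 11.68
tool_pos: [0.5251, -0.1056, 0.2296]
tool_rot: [-3.138, -0.001, 1.633]
contact_force: [1.3, 1.1, -1.4]
opening: 0.0317
grip_force: 40.0
```

Request:
{"op": "step_arm", "data": {"commands": [[0,0,-3.5,0,0,0,-0.12],[0,0,-7,0,0,0,-0.24],[0,0,-10.5,0,0,0,-0.312],[0,0,-13.5,0,0,0,-0.312],[0,0,-15.2,0,0,0,-0.312]]}}

```text
time: 12.1
tool_pos: [0.5249, -0.259, 0.2292]
tool_rot: [-3.138, -0.0, 1.324]
contact_force: [-0.2, 0.0, -0.2]
opening: 0.0316
grip_force: 40.0
```

Request:
{"op": "step_arm", "data": {"commands": [[0,0,0,0,-0.11,0.027,0],[0,0,0,0,-0.22,0.054,0],[0,0,0,0,-0.33,0.081,0],[0,0,0,0,-0.423,0.105,0],[0,0,0,0,-0.423,0.105,0]]}}

```text
time: 12.52
tool_pos: [0.5259, -0.2523, 0.2285]
tool_rot: [-3.135, 0.438, 1.335]
contact_force: [0.9, 0.4, -0.5]
opening: 0.0317
grip_force: 40.0
```

Request:
{"op": "step_arm", "data": {"commands": [[0,0,0,0,0,0,0],[0,0,0,0,0,0,0],[0,0,0,0,0,0,0]]}}

```text
time: 12.77
tool_pos: [0.526, -0.2568, 0.2316]
tool_rot: [3.141, 0.434, 1.326]
contact_force: [-0.5, -0.2, -0.7]
opening: 0.0316
grip_force: 40.0
```

```bash
cat > d.py <<'E'
from wp import *
import sys
print(now());s=observe();P,Q=pose(*W[sys.argv[1]]);r=R.from_euler('xyz',s["tool_rot"])
print(((P-s["tool_pos"])*100).round(2),(Q*r.inv()).as_rotvec().round(3),s["qpos"].round(2))
E
python3 d.py W0
```

```text
{'t': 12.7667, 'xg': np.float64(-0.2491305395928619), 'yg': np.float64(-66.3366522429966), 'zg': np.float64(248.3053271303447), 'rel': array([-2.489e+01, -1.000e-02, -7.000e-02]), 'F': array([-0.5, -0.2, -0.7]), 'op': 0.03156850638255755}
[ 0.03  0.02 -5.83] [-0.002  0.001  0.001] [-0.34  0.43  1.39 -0.45  1.3   0.02]
```

Request:
{"op": "step_arm", "data": {"commands": [[0,0,0,-2,0,0,0],[0,0,0,-4,0,0,0],[0,0,0,-5.8,0,0,0],[0,0,0,-5.8,0,0,0],[0,0,0,-5.8,0,0,0]]}}

```text
time: 13.18
tool_pos: [0.5255, -0.257, 0.1734]
tool_rot: [-3.14, 0.435, 1.326]
contact_force: [0.2, -0.4, 0.7]
opening: 0.0317
grip_force: 40.0
```

```bash
python3 d.py W1
python3 - <<'E'
from wp import *
c=np.zeros((600,800,3),np.uint8)
for i,n in enumerate(("side","top")):
    I=cv2.resize(read_camera(n)[:,:,::-1],None,fx=4,fy=4,interpolation=cv2.INTER_CUBIC)
    m=camera_model(n);T=np.array(m["world_to_cam"]);f=210/np.tan(np.radians(m["vfov"]/2))
    def pr(q):
        p=T@np.r_[q,1];return (np.array([m["cx"]-f*p[0]/p[2]+.5,m["cy"]+f*p[1]/p[2]+.5])*4).astype(int)
    K=[pr(C+[0,0,.115]+sx*.0525*ex+sy*.065*ey) for sx,sy in((1,1),(1,-1),(-1,-1),(-1,1))]
    cv2.polylines(I,[np.array(K)],True,(0,0,255),1)
    s=observe();r=R.from_euler('xyz',s["tool_rot"]).as_matrix();U=s["tool_pos"]-.0184*r[:,2]
    b=[pr(U+r[:,0]*k*q+r[:,1]*w) for k,q,w in((1,.125,.016),(1,.125,-.016),(-1,.055,-.016),(-1,.055,.016))]
    cv2.polylines(I,[np.array(b)],True,(0,255,0),1)
    o=pr(C+[0,0,.14]);x=o[0]-200;y=o[1]-300;t=I[y:y+600,x:x+400];c[:t.shape[0],i*400:i*400+t.shape[1]]=t
cv2.imwrite("pics/s6.png",c)
E
```

```text
{'t': 13.1833, 'xg': np.float64(-0.6386087999364042), 'yg': np.float64(-66.62214905072902), 'zg': np.float64(190.09895566048942), 'rel': array([-24.94,   0.08,  -0.09]), 'F': array([ 0.2, -0.4,  0.7]), 'op': 0.031695244640498804}
[ 0.08  0.04 -6.21] [-0.001 -0.001  0.002] [-0.34  0.48  1.48 -0.47  1.18  0.09]
```

View pics/s6.png

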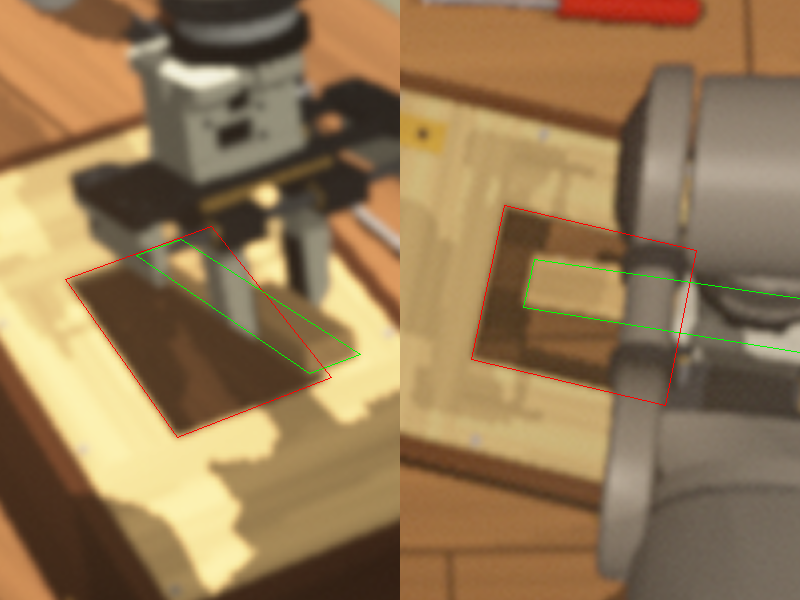

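The outlines match: the red one lies on the cut-out in both views, and the batten's low end sits over the hole in the top view at (530,280). Descending.

Request:
{"op": "step_arm", "data": {"commands": [[0,0.1,0,-1.5,0,0,0],[0,0.1,0,-3,0,0,0],[0,0.1,0,-4.5,0,0,0],[0,0.1,0,-6.2,0,0,0],[0,0.1,0,-6.2,0,0,0]]}}

```text
time: 13.7
tool_pos: [0.5262, -0.2559, 0.11]
tool_rot: [-3.139, 0.435, 1.327]
contact_force: [0.4, 0.0, -0.8]
opening: 0.0316
grip_force: 40.0
```

Request:
{"op": "step_arm", "data": {"commands": [[0,0.16,0.65,-0.26,0.013,-0.003,0],[0,0.33,1.3,-0.52,0.025,-0.006,0],[0,0.5,1.95,-0.78,0.038,-0.01,0],[0,0.65,2.6,-1.04,0.051,-0.013,0],[0,0.65,2.6,-1.04,0.051,-0.013,0]]}}

```text
time: 14.12
tool_pos: [0.5342, -0.2291, 0.1017]
tool_rot: [3.14, 0.382, 1.327]
contact_force: [-0.4, 0.4, -0.6]
opening: 0.0319
grip_force: 40.0
```

```bash
python3 d.py W3
```

```text
{'t': 14.1167, 'xg': np.float64(1.046235189194741), 'yg': np.float64(-38.36231371517607), 'zg': np.float64(118.73181795119037), 'rel': array([-2.188e+01, -1.100e-01,  1.000e-02]), 'F': array([-0.4,  0.4, -0.6]), 'op': 0.03191409667386948}
[ 0.35  1.86 -1.19] [ 0.032 -0.006 -0.   ] [-0.32  0.55  1.55 -0.44  1.05  0.15]
```

Free so far. On to W3, W4a and W4.

Request:
{"op": "step_arm", "data": {"commands": [[0,0.1,0.6,-0.4,0.011,-0.003,0],[0,0.25,1.2,-0.8,0.021,-0.005,0],[0,0.4,1.9,-1.2,0.032,-0.008,0],[0,0.6,2.6,-1.4,0.04,-0.01,0],[0,0.75,3.35,-1.6,0.05,-0.012,0]]}}

```text
time: 14.53
tool_pos: [0.5412, -0.1959, 0.0847]
tool_rot: [-3.141, 0.331, 1.327]
contact_force: [0.0, -0.0, -0.6]
opening: 0.0314
grip_force: 40.0
```

Request:
{"op": "step_arm", "data": {"commands": [[0,0,0,0,0,0,0],[0,0,0,-0.4,0.011,-0.003,0],[0,0,0,-0.8,0.022,-0.006,0],[0,0,0,-1.1,0.034,-0.008,0],[0,0,0,-1.1,0.034,-0.008,0]]}}

```text
time: 14.95
tool_pos: [0.5406, -0.1972, 0.0735]
tool_rot: [-3.14, 0.296, 1.326]
contact_force: [-0.2, 0.1, -0.1]
opening: 0.0315
grip_force: 40.0
```

```bash
python3 d.py W5
```

```text
{'t': 14.95, 'xg': np.float64(-0.44442295903180523), 'yg': np.float64(-7.289697492119297), 'zg': np.float64(91.0985730439835), 'rel': array([-16.96,   0.08,  -0.06]), 'F': array([-0.2,  0.1, -0.1]), 'op': 0.03152117155711815}
[ 0.17  0.48 -1.47] [ 0.151 -0.039  0.001] [-0.31  0.58  1.57 -0.35  1.01  0.13]
```

Request:
{"op": "step_arm", "data": {"commands": [[0,0.2,0.8,0,0,0,0],[0,0.25,0.9,-0.4,0.04,-0.01,0],[0,0.3,1.0,-0.8,0.08,-0.02,0],[0,0.3,1.0,-1.2,0.12,-0.03,0],[0,0.3,1.0,-1.5,0.151,-0.039,0]]}}

```text
time: 15.37
tool_pos: [0.5445, -0.1862, 0.0593]
tool_rot: [3.14, 0.139, 1.327]
contact_force: [-0.7, -0.6, 0.1]
opening: 0.0316
grip_force: 40.0
```

Request:
{"op": "step_arm", "data": {"commands": [[0,0,0,0,0,0,0],[0,0,0.1,0,0.045,-0.011,0],[0,0.05,0.2,0,0.09,-0.022,0],[0,0.05,0.25,0,0.138,-0.034,0],[0,0.05,0.25,0,0.138,-0.034,0]]}}

```text
time: 15.78
tool_pos: [0.5447, -0.1851, 0.0595]
tool_rot: [3.14, -0.002, 1.325]
contact_force: [-0.3, -0.7, -0.2]
opening: 0.0312
grip_force: 40.0
```

```bash
python3 d.py W7
```

```text
{'t': 15.7833, 'xg': np.float64(0.5714182428636199), 'yg': np.float64(0.06612621876038156), 'zg': np.float64(77.9214425610272), 'rel': array([ 0.09, -0.07, -0.11]), 'F': array([-0.3, -0.7, -0.2]), 'op': 0.031240959430987668}
[-0.91 -3.39 -0.09] [-0.001  0.002  0.002] [-0.46  0.58  1.57  0.    1.   -0.22]
```

Request:
{"op": "step_arm", "data": {"commands": [[0,-0.2,-0.9,0,0,0,0],[0,-0.45,-1.8,0,0,0,0],[0,-0.7,-2.7,0,0,0,0],[0,-0.88,-3.4,0,0,0,0],[0,-0.88,-3.4,0,0,0,0]]}}

```text
time: 16.2
tool_pos: [0.5355, -0.2197, 0.0592]
tool_rot: [3.141, -0.0, 1.325]
contact_force: [-0.3, -0.1, -0.2]
opening: 0.0314
grip_force: 40.0
```

Request:
{"op": "step_arm", "data": {"commands": [[0,0,0,0.2,0,0,0],[0,0,0,0.4,0,0,0],[0,0,0,0.6,0,0,0],[0,0,0,0.8,0,0,0],[0,0,0,0.8,0,0,0]]}}

```text
time: 16.62
tool_pos: [0.5363, -0.218, 0.0679]
tool_rot: [3.14, -0.001, 1.327]
contact_force: [0.0, 0.8, -0.2]
opening: 0.0318
grip_force: 40.0
```

```bash
python3 d.py W8
```

```text
{'t': 16.6167, 'xg': np.float64(0.32180883015388295), 'yg': np.float64(-33.913980308075644), 'zg': np.float64(86.25650072885725), 'rel': array([ 0.05, -0.1 ,  0.01]), 'F': array([ 0. ,  0.8, -0.2]), 'op': 0.03183030561714523}
[-0.06 -0.1   0.17] [-0.     0.002 -0.   ] [-0.52  0.57  1.55  0.    1.02 -0.28]
```

Request:
{"op": "step_arm", "data": {"commands": [[0,0,-0.1,0.1,0,0,0],[0,0,-0.1,0.1,0,0,0]]}}

```text
time: 16.78
tool_pos: [0.536, -0.2192, 0.0684]
tool_rot: [3.14, -0.001, 1.327]
contact_force: [0.5, -0.2, -1.3]
opening: 0.0313
grip_force: 40.0
```

Request:
{"op": "step_arm", "data": {"commands": [[0,0,0,0.07,0,0,0],[0,0,0,0.07,0,0,0]]}}

```text
time: 16.95
tool_pos: [0.5359, -0.2191, 0.069]
tool_rot: [3.141, -0.001, 1.327]
contact_force: [0.0, -0.1, 0.1]
opening: 0.0314
grip_force: 40.0
```

Request:
{"op": "step_arm", "data": {"commands": [[0,0,0,0.05,0,0,0],[0,0,0,0.05,0,0,0]]}}

```text
time: 17.12
tool_pos: [0.5358, -0.2191, 0.0694]
tool_rot: [3.141, -0.001, 1.327]
contact_force: [-0.8, 0.3, -0.8]
opening: 0.0319
grip_force: 40.0
```

Request:
{"op": "step_arm", "data": {"commands": [[0,0,0,0.05,0,0,0],[0,0,0,0.05,0,0,0]]}}

```text
time: 17.28
tool_pos: [0.5358, -0.2191, 0.0695]
tool_rot: [3.141, -0.001, 1.327]
contact_force: [1.4, -1.0, -4.2]
opening: 0.0314
grip_force: 40.0
```

Request:
{"op": "step_arm", "data": {"commands": [[0,0,0,0.05,0,0,0],[0,0,0,0.05,0,0,0]]}}

```text
time: 17.45
tool_pos: [0.5357, -0.2191, 0.0695]
tool_rot: [3.142, -0.001, 1.327]
contact_force: [3.4, -2.6, -11.4]
opening: 0.0317
grip_force: 40.0
```

Contact is at underside 87.9 mm, as expected, with about 11 N pressing. I'll settle and check.

Request:
{"op": "step_arm", "data": {"commands": [[0,0,0,0,0,0,0],[0,0,0,0,0,0,0],[0,0,0,0,0,0,0],[0,0,0,0,0,0,0],[0,0,0,0,0,0,0]]}}

```text
time: 17.87
tool_pos: [0.5358, -0.2191, 0.0695]
tool_rot: [3.142, -0.001, 1.327]
contact_force: [5.2, -2.6, -14.0]
opening: 0.0315
grip_force: 40.0
```

```bash
python3 d.py W8
python3 - <<'E'
from h import *
print(observe()["torque"])
c=np.zeros((600,800,3),np.uint8)
I=read_camera("side")[:,:,::-1]; c[:,:400]=cv2.resize(I[220:370,330:430],(400,600),interpolation=cv2.INTER_CUBIC)
I=read_camera("wrist")[:,:,::-1]; c[:300,400:]=cv2.resize(I,(400,300))
I=read_camera("top")[:,:,::-1]; c[300:,400:]=cv2.resize(I[140:260,370:530],(400,300),interpolation=cv2.INTER_CUBIC)
cv2.imwrite("pics/s7.png",c)
E
```

```text
{'t': 17.8667, 'xg': np.float64(0.12236556277572114), 'yg': np.float64(-35.08621507567643), 'zg': np.float64(87.92612767643735), 'rel': array([ 0.09, -0.  , -0.02]), 'F': array([  5.2,  -2.6, -14. ]), 'op': 0.03152377889717759}
[-0.01  0.01  0.01] [-0.001  0.     0.   ] [-0.52  0.57  1.55  0.    1.03 -0.28]
[-0.49593938 -0.7434448   0.03220071]
```

View pics/s7.png

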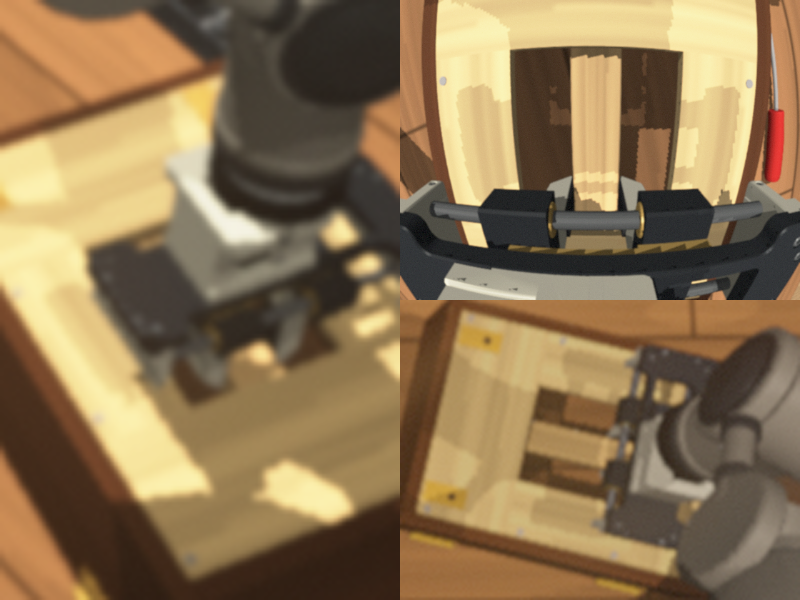

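The batten lies centred across the cut-out, parallel to its long side and under the panel edge (wrist tile (597,120), top tile (570,443)), pressed at about 14 N. Handing in.

```bash
python3 -c "
from cell import *
print(hand_in()); print(observe()['contact_force'])"
```

```text
the job is handed in; nothing more can be done
None
the job is handed in; nothing more can be done
```

I handed the job in at about 18 s; no verdict came back, but the last reading showed the long batten still in the gripper inside the cabinet, level, centred under the cut-out by calculation to within a few mm, and pressed up on the back with about 14 N.

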